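# Weed out the rejected culture flasks and show the good one to the inspection camera

### The arm

A 6-joint arm with a two-finger parallel gripper is mounted at the origin on the work surface. World frame = base frame: x ahead of the robot, y to its left, z up, the work surface at z = 0. Lengths are in m, angles in degrees, forces in N, time in s.
With the tool pointing down it reaches from about 0.375 to 0.9 m from the base axis. Payload 3.1 kg.
Tool frame: the origin (TCP) lies at the very end of the fingers, on their centre line; the grasp point (between the pads) lies grip_point_offset behind it (grip_point_offset is the distance from the TCP to the grasp point, in m); z points along the fingers, y is the line along which they close (so a half turn about z gives the same grasp; the last joint's range is limited). The gripper opens to 87 mm and grips with 3 to 60 N. Pads are 19 mm wide; open, the fingers measure 117 mm over their backs; the gripper's body (75 mm by 190 mm) begins 51 mm behind the grasp point.
Start: joints at [55.147, 30.224, 82.088, -0, 67.689, -10.227], TCP at [0.26, 0.568, 0.223] pointing down, gripper open.
Joint ranges: [-176.69, 176.69], [-43.24, 126.21], [12.49, 139.97], [-82, 262], [0, 151.66], [-163.58, 163.58]. Speed limits (degrees/s): [159.86, 159.86, 180, 180, 180, 180].

### API

Orientations are given as a 3x3 rotation matrix whose columns are the frame's x, y, z axes.
In Python, from rig import * gives the robot as it stands.
- The arm moves only by the tool move_arm, never from a script. Its argument "increments" is a list of rows, each a list of 3 entries, a list of its own where there are three numbers: the shift along the tool's x, y, z in units of 30 mm (1.0 is 30 mm), then the turn, a rotation vector about the tool's x, y, z in units of 120 degrees (1.0 is 120 degrees), then the closure, from 0 (fully open) to 1 (shut). A call has 1 to 20 rows; each row shifts and turns the commanded pose from where the row before left it, along the tool's axes as they then stand; what a row does not reach is not made up. A row lasts 1/12 s, in which the tool goes at most 41.7 mm and 7.16 degrees, less where a joint would pass 70% of its speed; a pose out of reach is approached as far as the arm can. A call with a number of a shift or a turn outside -1 to 1 is refused whole. A call with a gripper value outside its range is refused whole. The fingers move at their own pace and stop on an object; the grip force is fixed at half the most. Time passes only in rows, so rows that do not move let the fingers close. It gives the time, the measured TCP pose, the force, the opening and the grip force at its end, in the units of the state.
- read_state(): the state, without advancing time (a new reading comes with each control period).
- capture(name): name is "scene" or "side" or "wrist"; returns a dict with "img" (420x560x3 uint8, red, green, blue), "mtx" (3x3 intrinsics, pixels), "eye" and "rotation" of the camera in the world. Camera axes: x right, y down, z forward; pixel columns grow to the right and rows downward; lengths in m; the calibration is good to about 2 mm. A picture is of the moment at which its call begins. There is no depth.
- hand_in(): hands the job in; it is judged then, once.
Trained networks look in a picture, given as the dict that the camera call returned (one of the last four; its "shot" number tells which), for a name from the list of things; names that differ only in an ending like _2 or _b are one class to them, and where a whole thing is asked for, a point or a joint stands for the part that bears it (a point fixed in the world has none). Each returns a list of dicts, best first, with "confidence" (0 to 1); they miss things now and then, are a little off and sometimes report something else, mostly with a low value. They report only what shows in the picture. A call takes as long as a camera call.
- search_frame(picture, label): "extent" ([left, top, right, bottom] as shares, 0 to 1, of the picture: columns of its width, rows of its height, round what is visible of it).
- pinpoint(picture, label): "xy" ([column, row] as shares, 0 to 1, of the picture: columns of its width, rows of its height: a listed point, or the origin of a listed thing).
The state is a dict: "time_s": time; "joint_positions": joint angles; "qvel": joint speeds; "tau": joint torques, N m; "position": TCP position; "tcp_rot": TCP orientation; "force": force on the tool from outside, world axes, zero at the start; "moment": the same for the moment, N m; "opening": opening from 0.0 (shut) to 1.0 (fully open); "grasp_force": force on a finger pad.
Only numpy, scipy, OpenCV 4.12 (cv2) and the standard library are available. Lean on these libraries where they do the work, as an engineer would, in place of code of your own. Each camera call takes 0.05 s, during which the arm holds its last target. There are 200 camera calls.

### The job

First put both red-capped reject flasks into the yellow waste tub and let go of them. Then take the blue-capped flask off the tray and finish while holding it still in the air in front of the inspection camera: upright, cap up, its middle level with the lens and straight in front of it, 12 cm from the glass, with a broad face (either one) square to the lens. Leave the green-capped flask standing where it is, and do not bump the camera.

Things in the scene. Friction and masses are not known exactly. Their poses are not given: they have to be found in the camera images.
- flask_red_a_mid (a point): upright frosted culture flask, red cap, 105 mm tall, 40-85 g. One of the two rejects. Body 25 mm thick (x) by 50 mm wide (y), 60 mm high; shoulder 22 x 36 mm up to 72 mm; neck 20 mm across; round cap 27 mm across, 81 to 105 mm above the base. Point: the flask's middle, 52.5 mm above its base; z up to the cap, x square to the two broad faces (alike, each with a white label)
- flask_red_b_mid (a point): upright frosted culture flask, red cap, 105 mm tall, 40-85 g. One of the two rejects. Body 25 mm thick (x) by 50 mm wide (y), 60 mm high; shoulder 22 x 36 mm up to 72 mm; neck 20 mm across; round cap 27 mm across, 81 to 105 mm above the base. Point: the flask's middle, 52.5 mm above its base; z up to the cap, x square to the two broad faces (alike, each with a white label)
- flask_blue_mid (a point): upright frosted culture flask, blue cap, 105 mm tall, 40-85 g. The only blue cap; the flask to show. Body 25 mm thick (x) by 50 mm wide (y), 60 mm high; shoulder 22 x 36 mm up to 72 mm; neck 20 mm across; round cap 27 mm across, 81 to 105 mm above the base. Point: the flask's middle, 52.5 mm above its base; z up to the cap, x square to the two broad faces (alike, each with a white label)
- flask_green_mid (a point): upright frosted culture flask, green cap, 105 mm tall, 40-85 g. The only green cap; stays on the tray. Body 25 mm thick (x) by 50 mm wide (y), 60 mm high; shoulder 22 x 36 mm up to 72 mm; neck 20 mm across; round cap 27 mm across, 81 to 105 mm above the base. Point: the flask's middle, 52.5 mm above its base; z up to the cap, x square to the two broad faces (alike, each with a white label)
- bin: yellow round open waste tub, fixed; 150 mm tall, 176 mm across at the foot and 204 mm at the open top, walls 4 mm, floor 5 mm thick; origin: centre of its underside, z up
- tray: orange fixed tray 240 mm (its x) by 260 mm (its y), floor 6 mm thick, rim 16 mm high; the four flasks stand on its floor, about 100 mm apart along x and 110 mm along y; origin: centre of its underside
- view_point (a point): the point on the lens axis 120 mm in front of the lens, where the middle of the shown flask belongs, in free air; its x axis lies along the level lens axis, pointing from here into the lens; z up
- lens (a point): centre of the front glass of the inspection camera: white head 56 mm wide and high with a dark lens barrel, on a steel column 370 mm tall with a white foot, at the robot's right. It looks level; its height on the column varies; same axes as view_point

How it is judged:
By the outcome, as a careful person would: the job done as asked, in the order asked, and still so for the second after the job is handed in, while the arm keeps its last pose, push and grip.
It also fails if it takes over 64 s, if anything falls off the work surface, if the arm or the gripper's body presses on something with over 40 N, if the wrist force passes 120 N, or if a joint passes its speed limit or range.

## Working session

There is one attempt and no reset: what is moved stays moved. The work goes in short steps, Python scripts to look and compute and a tool call to move; the robot and the scene stay as the last step left them, time stands still between calls to the robot, and variables do not carry over. Pictures are saved under pics/ and viewed, at most 10 in all, crops included, and the job is handed in when it is done.

Besides the shell and the picture viewer there is one more tool, called after "Request:" as name([rows], argument=value, ...), one row to a line, values as JSON. move_arm: Moves the arm, as the interface text tells. Its arguments: {"type":"object","properties":{"increments":{"type":"array"}},"required":["increments"]}

```bash
ls; mkdir -p pics
cat > h.py <<'E'
from rig import *
import numpy as np, cv2
def ray(c,xy):
    h,w=c["img"].shape[:2]
    p=np.array([xy[0]*w,xy[1]*h,1.0])
    d=np.array(c["rotation"])@np.linalg.solve(np.array(c["mtx"]),p)
    return np.array(c["eye"]),d/np.linalg.norm(d)
def atz(c,xy,z):
    o,d=ray(c,xy); return o+d*(z-o[2])/d[2]
def tri(rs):
    A=sum(np.eye(3)-np.outer(d,d) for o,d in rs); b=sum((np.eye(3)-np.outer(d,d))@o for o,d in rs)
    return np.linalg.solve(A,b)
def proj(c,P):
    q=np.array(c["mtx"])@np.array(c["rotation"]).T@(np.array(P)-np.array(c["eye"])); return q[:2]/q[2]
E
cat > a.py <<'E'
from h import *
np.set_printoptions(precision=4,suppress=True)
s=read_state();print({k:s[k] for k in s if k in("time_s","position","tcp_rot","opening")})
import rig;print([k for k in dir(rig) if not k.startswith('_')]); print(globals().get("grip_point_offset"))
cs={n:capture(n) for n in("scene","side","wrist")}
for n,c in cs.items():
    cv2.imwrite(f"pics/{n}0.png",c["img"][:,:,::-1]); print(n,c["eye"])
    for l in["flask_red_a_mid","flask_blue_mid","flask_green_mid","bin","tray","view_point","lens"]:
        for r in pinpoint(c,l):
            if r["confidence"]>.2:
                z={"bin":0,"tray":0}.get(l,.0585); print(n,l,round(r["confidence"],2),np.array(r["xy"])*[560,420],atz(c,r["xy"],z))
E
python3 a.py
```

```text
pics
{'time_s': 0.0, 'position': array([0.26  , 0.5676, 0.2216]), 'tcp_rot': array([[-0.9091,  0.4167, -0.0012],
       [ 0.4167,  0.9091, -0.0018],
       [ 0.0004, -0.0021, -1.    ]]), 'opening': 0.996637079058761}
['PlanningError', 'capture', 'grip_point_offset', 'hand_in', 'pinpoint', 'read_state', 'search_frame']
0.0187
scene [ 1.2679 -0.8598  0.7733]
scene flask_red_a_mid 0.75 [295.904 228.396] [0.5801 0.0138 0.0585]
scene flask_blue_mid 0.97 [279.72  244.314] [ 0.6005 -0.0838  0.0585]
scene flask_green_mid 0.78 [268.576 217.686] [0.4768 0.002  0.0585]
scene flask_green_mid 0.29 [337.12  199.416] [0.5651 0.2535 0.0585]
scene bin 0.77 [337.288 199.794] [0.5097 0.3426 0.    ]
scene tray 0.61 [273.28  244.986] [ 0.5338 -0.0369  0.    ]
scene lens 0.68 [146.384 222.096] [ 0.2211 -0.2791  0.0585]
side [ 0.4022 -0.7824  0.8072]
side flask_red_a_mid 0.74 [274.176 200.004] [0.5715 0.0047 0.0585]
side flask_blue_mid 0.7 [290.024 224.112] [ 0.5923 -0.0939  0.0585]
side flask_green_mid 0.69 [240.52  208.194] [ 0.4759 -0.0077  0.0585]
side bin 0.87 [238.672 152.88 ] [0.5165 0.3219 0.    ]
side lens 0.57 [266.112 307.02 ] [ 0.4832 -0.3214  0.0585]
wrist [0.1983 0.5958 0.3847]
```

View pics/scene0.png

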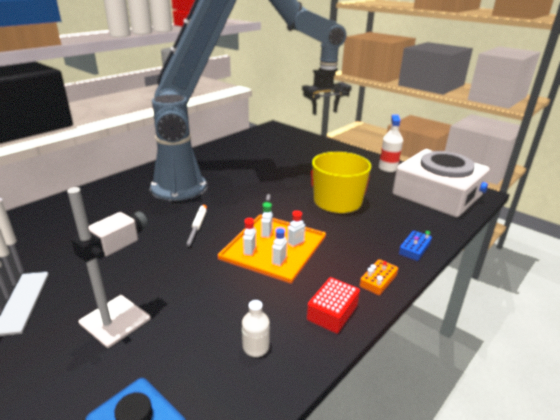

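View pics/side0.png

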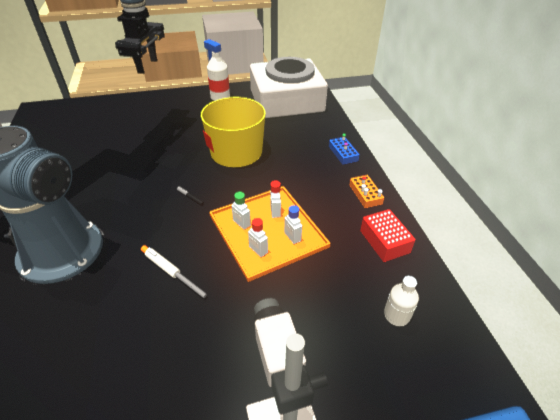

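```bash
cat > b.py <<'E'
from h import *
np.set_printoptions(precision=4,suppress=True)
a,b=capture("scene"),capture("side")
def best(c,l):
    r=pinpoint(c,l); return r
for l in["flask_red_a_mid","flask_blue_mid","flask_green_mid","lens","bin","tray","view_point"]:
    ra,rb=pinpoint(a,l),pinpoint(b,l)
    for x in ra[:2]:
        for y in rb[:2]:
            R=[ray(a,x["xy"]),ray(b,y["xy"])];P=tri(R); print(l,round(x["confidence"],2),round(y["confidence"],2),P,"res",[round(float(np.linalg.norm(np.cross(P-o,d))),4) for o,d in R])
for n,c in(("scene",a),("side",b)):
    hsv=cv2.cvtColor(c["img"],cv2.COLOR_RGB2HSV)
    for col,(lo,hi) in dict(red=(0,4),red2=(172,180),blue=(105,130),green=(45,85)).items():
        m=cv2.inRange(hsv,(lo,130,60),(hi,255,255)); m[:180]=0; m[270:]=0
        k,_,st,ce=cv2.connectedComponentsWithStats(m)
        for i in range(1,k):
            if st[i,4]>12 and 200<ce[i,0]<320: print(n,col,st[i,4],ce[i],atz(c,ce[i]/[560,420],.101))
w=capture("wrist");s=read_state();R=np.array(s["tcp_rot"])
print(R.T@(w["eye"]-s["position"]),R.T@w["rotation"],w["mtx"])
E
python3 b.py
```

```text
flask_red_a_mid 0.63 0.79 [0.5748 0.0295 0.0525] res [0.0019, 0.0019]
flask_red_a_mid 0.36 0.79 [ 0.5658 -0.0415  0.0612] res [0.0402, 0.0402]
flask_blue_mid 0.95 0.59 [ 0.5993 -0.0973  0.0619] res [0.0061, 0.0061]
flask_green_mid 0.88 0.58 [ 0.4757 -0.0072  0.0532] res [0.0013, 0.0013]
lens 0.98 0.72 [ 0.4607 -0.4236  0.2337] res [0.0005, 0.0005]
bin 0.6 0.77 [0.5237 0.3252 0.0088] res [0.0059, 0.0059]
tray 0.55 0.94 [ 0.5464 -0.053   0.0069] res [0.0051, 0.0051]
scene red 101 [296.6832 214.703 ] [0.5736 0.0225 0.101 ]
scene red 95 [248.2    222.2526] [ 0.4981 -0.1094  0.101 ]
scene blue 41 [279.8049 232.439 ] [ 0.6014 -0.086   0.101 ]
scene green 63 [266.5873 205.746 ] [ 0.4705 -0.0009  0.101 ]
side red 114 [274.9649 185.4912] [0.5762 0.016  0.101 ]
side red 99 [256.8889 224.5556] [ 0.502  -0.1171  0.101 ]
side blue 52 [293.75   209.1346] [ 0.6033 -0.084   0.101 ]
side green 59 [238.9322 195.2542] [ 0.4751 -0.0023  0.101 ]
[ 0.0679 -0.0004 -0.163 ] [[ 0.0013 -0.968  -0.2511]
 [ 1.      0.001   0.0012]
 [-0.0009 -0.2511  0.968 ]] [[325.3319   0.     271.9158]
 [  0.     325.3319 203.9015]
 [  0.       0.       1.    ]]
```

Request:
move_arm([
  [[0,0,0],[0,0,0.055],0],
  [[0,0,0],[0,0,0.055],0],
  [[0,0,0],[0,0,0.055],0],
  [[0,0,0],[0,0,0.055],0],
  [[0,0,0],[0,0,0.055],0],
  [[0,0,0],[0,0,0.055],0],
  [[0,0,0],[0,0,0.055],0],
  [[0,0,0],[0,0,0.052],0],
  [[-0.97,0.2,0],[0,0,0],0],
  [[-0.97,0.2,0],[0,0,0],0],
  [[-0.97,0.2,0],[0,0,0],0],
  [[-0.97,0.2,0],[0,0,0],0],
  [[-0.97,0.2,0],[0,0,0],0],
  [[-0.97,0.2,0],[0,0,0],0],
  [[-0.97,0.2,0],[0,0,0],0],
  [[-0.97,0.2,0],[0,0,0],0],
])

```text
time_s: 3.38
position: [0.3597, 0.3508, 0.2228]
tcp_rot: [[-0.224, 0.975, 0.001], [0.975, 0.224, 0.0], [0.0, 0.001, -1.0]]
force: [0.5, -0.5, 0.6]
opening: 1.004
grasp_force: 0.0
```

Request:
move_arm([
  [[-0.97,0.2,0],[0,0,0],0],
  [[-0.97,0.2,0],[0,0,0],0],
  [[-0.97,0.2,0],[0,0,0],0],
  [[-0.97,0.2,0],[0,0,0],0],
  [[-0.97,0.2,0],[0,0,0],0],
  [[-0.97,0.2,0],[0,0,0],0],
  [[-0.97,0.2,0],[0,0,0],0],
  [[-0.97,0.2,0],[0,0,0],0],
  [[-0.97,0.2,0],[0,0,0],0],
  [[-0.97,0.2,0],[0,0,0],0],
  [[-0.97,0.2,0],[0,0,0],0],
  [[-0.97,0.2,0],[0,0,0],0],
  [[-0.97,0.2,0],[0,0,0],0],
  [[-0.97,0.2,0],[0,0,0],0],
  [[0,0,0],[0,0,0],0],
])

```text
time_s: 4.63
position: [0.536, -0.0314, 0.223]
tcp_rot: [[-0.22, 0.976, 0.005], [0.976, 0.22, -0.003], [-0.004, 0.004, -1.0]]
force: [1.0, -0.3, -0.4]
opening: 1.0
grasp_force: 0.0
```

```bash
cat > c.py <<'E'
from h import *
import sys
np.set_printoptions(precision=4,suppress=True)
s=read_state();print(s["time_s"],s["position"],s["tcp_rot"],s["joint_positions"])
c=capture("wrist");cv2.imwrite(f"pics/{sys.argv[1]}.png",c["img"][:,:,::-1])
for l in["flask_red_a_mid","flask_blue_mid","flask_green_mid","lens","bin","tray"]:
    for r in pinpoint(c,l)[:3]:
        z={"bin":0,"tray":0}.get(l,.0585); print(l,round(r["confidence"],2),np.array(r["xy"])*[560,420],atz(c,r["xy"],z))
hsv=cv2.cvtColor(c["img"],cv2.COLOR_RGB2HSV)
for col,(lo,hi) in dict(red=(0,5),red2=(172,180),blue=(105,130),green=(45,85)).items():
    m=cv2.inRange(hsv,(lo,150,60),(hi,255,255))
    k,_,st,ce=cv2.connectedComponentsWithStats(m)
    for i in range(1,k):
        if st[i,4]>100: print(col,st[i],ce[i],atz(c,ce[i]/[560,420],.108))
E
python3 c.py w1
```

```text
4.6333 [ 0.536  -0.0314  0.223 ] [[-0.2197  0.9755  0.0049]
 [ 0.9755  0.2198 -0.0033]
 [-0.0043  0.0041 -1.    ]] [-15.2173  23.2949  94.9316  -0.1239  61.4515 -27.8529]
flask_blue_mid 0.91 [320.88  251.706] [ 0.6045 -0.089   0.0585]
flask_green_mid 0.97 [217.224 150.192] [ 0.4756 -0.0064  0.0585]
tray 0.95 [273.224 191.1  ] [ 0.5426 -0.0474 -0.    ]
red [314 141  34  32 791] [330.4475 156.0796] [0.5771 0.0162 0.108 ]
green [194 143  32  30 733] [209.3411 157.2892] [ 0.4769 -0.0075  0.108 ]
```

View pics/w1.png

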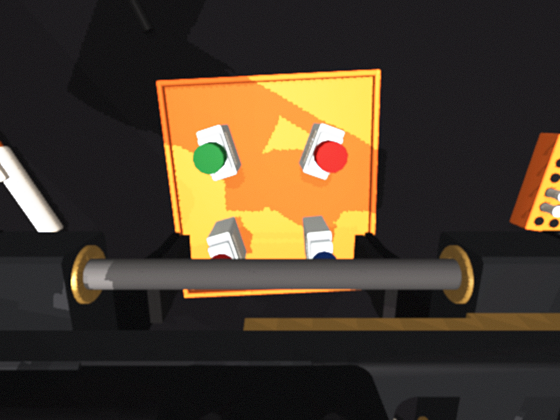

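Request:
move_arm([
  [[0.62,0.84,0],[0,0,0],0],
  [[0.62,0.84,0.2],[0,0,0],0],
  [[0,0,0.9],[0,0,0],0],
  [[0,0,0.9],[0,0,0],0],
  [[0,0,0.9],[0,0,0],0],
  [[0,0,0.9],[0,0,0],0],
  [[0,0,0.5],[0,0,0],0],
  [[0,0,0.3],[0,0,0],0],
  [[0,0,0.03],[0,0,0],0],
  [[0,0,0],[0,0,0],1],
  [[0,0,0],[0,0,0],1],
  [[0,0,0],[0,0,0],1],
  [[0,0,0],[0,0,0],1],
  [[0,0,0],[0,0,0],1],
  [[0,0,0],[0,0,0],1],
  [[0,0,0],[0,0,0],1],
  [[0,0,0],[0,0,0],1],
])

```text
time_s: 6.4
position: [0.5732, 0.0212, 0.0838]
tcp_rot: [[-0.224, 0.975, 0.0], [0.975, 0.224, -0.0], [-0.0, 0.0, -1.0]]
force: [0.6, 0.1, -0.0]
opening: 0.478
grasp_force: 0.0
```

Request:
move_arm([
  [[0,0,0],[0,0,0],1],
  [[0,0,0],[0,0,0],1],
  [[0,0,0],[0,0,0],1],
  [[0,0,0],[0,0,0],1],
  [[0,0,0],[0,0,0],1],
  [[0,0,0],[0,0,0],1],
  [[0,0,-0.5],[0,0,0],1],
  [[0,0,-1],[0,0,0],1],
  [[0,0,-1],[0,0,0],1],
  [[0,0,-1],[0,0,0],1],
  [[0,0,-1],[0,0,0],1],
  [[0,0,-1],[0,0,0],1],
  [[0,0,-0.8],[0,0,0],1],
  [[0,0,0],[0,0,0],1],
])

```text
time_s: 7.57
position: [0.5762, 0.0209, 0.2783]
tcp_rot: [[-0.224, 0.975, 0.011], [0.975, 0.224, -0.002], [-0.004, 0.011, -1.0]]
force: [1.2, -1.0, -0.8]
opening: 0.302
grasp_force: 29.9
```

```bash
python3 c.py w2
python3 - <<'E'
from h import *
np.set_printoptions(precision=4,suppress=True)
a,b=capture("scene"),capture("side")
# bin rim by colour: ellipse fit to yellow blob, render-compare with model
from scipy.optimize import minimize
ms=[]
for c in(a,b):
    hsv=cv2.cvtColor(c["img"],cv2.COLOR_RGB2HSV); m=cv2.inRange(hsv,(22,120,60),(32,255,255))
    m[:, :150]=0; k,_,st,ce=cv2.connectedComponentsWithStats(m); i=1+np.argmax(st[1:,4]); print(st[i],ce[i]); ms.append((_==i))
t=np.linspace(0,2*np.pi,60)
def cost(p):
    e=0
    for c,m in zip((a,b),ms):
        P=[proj(c,(p[0]+r*np.cos(u),p[1]+r*np.sin(u),z)) for r,z in((.088,0),(.102,.15)) for u in t]
        im=np.zeros(m.shape,np.uint8); cv2.fillConvexPoly(im,np.round(cv2.convexHull(np.float32(P))[:,0]*16).astype(np.int32),1,shift=4)
        h=np.zeros(m.shape,np.uint8); pts=np.argwhere(m)[:,::-1].astype(np.int32); cv2.fillConvexPoly(h,cv2.convexHull(pts),1)
        e+=(im!=h).sum()
    return e
r=minimize(cost,[.522,.325],method="Nelder-Mead",options=dict(initial_simplex=[[.522,.325],[.532,.325],[.522,.335]])); print(r.x,r.fun)
E
```

```text
7.5667 [0.5762 0.0209 0.2783] [[-0.224   0.9745  0.0112]
 [ 0.9746  0.224  -0.0017]
 [-0.0041  0.0105 -0.9999]] [ -9.0212  22.7392  85.8023   0.0067  70.8108 -21.9666]
flask_red_a_mid 0.79 [269.696 241.584] [ 0.5944 -0.058   0.0585]
flask_green_mid 0.72 [184.576 180.684] [ 0.4784 -0.0051  0.0585]
tray 0.57 [235.592 207.9  ] [ 0.5418 -0.0416  0.    ]
red [250 241  47  18 590] [272.1525 251.3915] [ 0.5951 -0.0498  0.108 ]
red [243 289  57  22 960] [271.4333 298.0104] [ 0.6073 -0.106   0.108 ]
blue [ 501    0   59   94 3794] [533.8672  49.4204] [0.7909 0.2057 0.108 ]
green [164 179  22  20 178] [176.6404 185.0225] [0.4816 0.0005 0.108 ]
[ 311  151   61   63 3106] [339.7328 180.3938]
[ 200   97   64   71 3159] [232.3204 133.8762]
[0.509  0.3356] 637.0
```

View pics/w2.png

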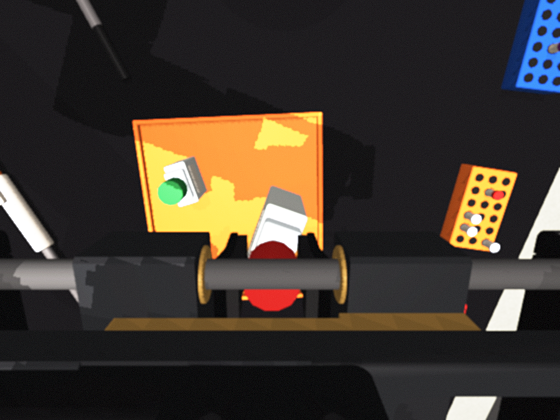

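Request:
move_arm([
  [[0.96,0.025,0],[0,0,0],1],
  [[0.96,0.025,0],[0,0,0],1],
  [[0.96,0.025,0],[0,0,0],1],
  [[0.96,0.025,0],[0,0,0],1],
  [[0.96,0.025,0],[0,0,0],1],
  [[0.96,0.025,0],[0,0,0],1],
  [[0.96,0.025,0],[0,0,0],1],
  [[0.96,0.025,0],[0,0,0],1],
  [[0.96,0.025,0],[0,0,0],1],
  [[0.96,0.025,0],[0,0,0],1],
  [[0.96,0.025,0],[0,0,0],1],
  [[0,0,0],[0,0,0],1],
  [[0,0,0],[0,0,0],1],
])

```text
time_s: 9.1
position: [0.5095, 0.3331, 0.2719]
tcp_rot: [[-0.227, 0.974, -0.001], [0.974, 0.227, -0.001], [-0.001, -0.001, -1.0]]
force: [-0.7, -0.1, -1.3]
opening: 0.303
grasp_force: 29.9
```

```bash
python3 c.py w3
```

```text
9.1 [0.5095 0.3331 0.2719] [[-0.2268  0.9739 -0.001 ]
 [ 0.9739  0.2268 -0.0008]
 [-0.0005 -0.0012 -1.    ]] [22.6823 26.0875 81.1392 -0.0201 72.8446  9.5777]
flask_red_a_mid 0.82 [273.28  244.608] [0.5299 0.254  0.0585]
bin 0.83 [276.024 171.78 ] [0.515  0.3342 0.    ]
red [250 241  47  18 587] [272.3118 251.431 ] [0.526  0.2653 0.108 ]
red [243 289  57  23 973] [271.1634 297.9774] [0.5376 0.2104 0.108 ]
blue [483 246  50  14 499] [505.5912 253.2124] [0.7717 0.3208 0.108 ]
blue [ 466  289   59   40 1583] [493.6892 307.6481] [0.7853 0.256  0.108 ]
```

View pics/w3.png

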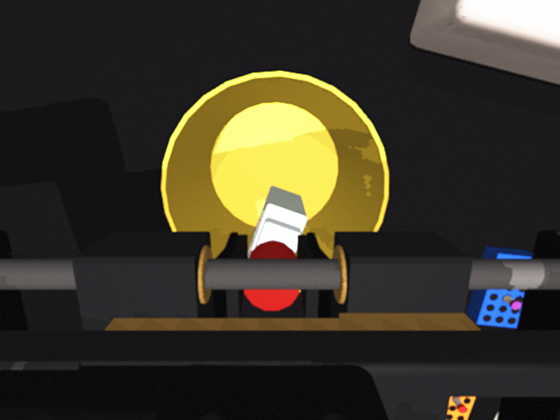

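Request:
move_arm([
  [[0,0.2,0.9],[0,0,0],1],
  [[0,0,0.9],[0,0,0],1],
  [[0,0,0.9],[0,0,0],1],
  [[0,0,0.9],[0,0,0],1],
  [[0,0,0.7],[0,0,0],1],
  [[0,0,0.4],[0,0,0],1],
  [[0,0,0],[0,0,0],1],
  [[0,0,0],[0,0,0],0],
  [[0,0,0],[0,0,0],0],
  [[0,0,0],[0,0,0],0],
  [[0,0,0],[0,0,0],0],
  [[0,0,0],[0,0,0],0],
  [[0,0,-0.8],[0,0,0],0],
  [[0,0,-0.9],[0,0,0],0],
  [[0,0,-0.9],[0,0,0],0],
  [[0,0,-0.9],[0,0,0],0],
  [[0,0,-0.5],[0,0,0],0],
])

```text
time_s: 10.87
position: [0.5175, 0.334, 0.2559]
tcp_rot: [[-0.224, 0.975, 0.006], [0.975, 0.224, 0.002], [0.001, 0.006, -1.0]]
force: [0.2, 0.4, 0.0]
opening: 0.954
grasp_force: 0.0
```

```bash
python3 c.py w4
```

```text
10.8667 [0.5175 0.334  0.2559] [[-0.2241  0.9746  0.0058]
 [ 0.9746  0.2241  0.0024]
 [ 0.0011  0.0062 -1.    ]] [22.4526 27.3799 81.5538  0.0007 70.706   9.5046]
flask_red_a_mid 0.66 [303.016 195.804] [0.5571 0.3269 0.0585]
bin 0.91 [266.896 169.008] [0.5117 0.3391 0.    ]
red [313 197  32  30 678] [328.6785 211.646 ] [0.5783 0.327  0.108 ]
```

Request:
move_arm([
  [[-0.96,-0.26,0],[0,0,0],0],
  [[-0.96,-0.26,0],[0,0,0],0],
  [[-0.96,-0.26,0],[0,0,0],0],
  [[-0.96,-0.26,0],[0,0,0],0],
  [[-0.96,-0.26,0],[0,0,0],0],
  [[-0.96,-0.26,0],[0,0,0],0],
  [[-0.96,-0.26,0],[0,0,0],0],
  [[-0.96,-0.26,0],[0,0,0],0],
  [[-0.96,-0.26,0],[0,0,0],0],
  [[-0.96,-0.26,0],[0,0,0],0],
  [[-0.96,-0.26,0],[0,0,0],0],
  [[-0.96,-0.26,0],[0,0,0],0],
  [[-0.96,-0.26,0],[0,0,0],0],
  [[-0.96,-0.26,0],[0,0,0],0],
  [[-0.96,-0.26,0],[0,0,0],0],
  [[0,0,0.8],[0,0,0],0],
  [[0,0,0.8],[0,0,0],0],
  [[0,0,0.6],[0,0,0],0],
  [[0,0,0],[0,0,0],0],
])

```text
time_s: 12.8
position: [0.4954, -0.113, 0.1812]
tcp_rot: [[-0.223, 0.975, -0.01], [0.975, 0.223, 0.005], [0.007, -0.008, -1.0]]
force: [-1.0, 1.1, 1.0]
opening: 1.002
grasp_force: 0.0
```

```bash
python3 c.py w5
```

```text
12.8 [ 0.4954 -0.113   0.1812] [[-0.2228  0.9748 -0.0096]
 [ 0.9748  0.2229  0.0045]
 [ 0.0066 -0.0083 -0.9999]] [-25.4628  24.8681 100.7816  -0.0025  54.9584 -38.3379]
flask_blue_mid 0.96 [394.576 198.492] [ 0.6024 -0.0884  0.0585]
flask_green_mid 0.95 [281.12   71.988] [ 0.4782 -0.0075  0.0585]
tray 0.58 [333.2   132.594] [ 0.5435 -0.0443  0.    ]
red [ 266  196   35   37 1032] [283.2413 214.2171] [ 0.5036 -0.1119  0.108 ]
blue [ 394  193   43   38 1208] [414.8079 211.3742] [ 0.5995 -0.0874  0.108 ]
green [261  46  36  39 821] [276.0792  66.9196] [ 0.4748 -0.012   0.108 ]
```

View pics/w5.png

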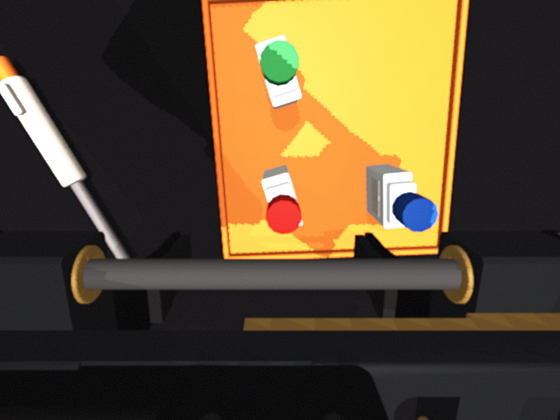

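Request:
move_arm([
  [[0,0.2,0.8],[0,0,0],0],
  [[0,0,0.9],[0,0,0],0],
  [[0,0,0.8],[0,0,0],0],
  [[0,0,0.5],[0,0,0],0],
  [[0,0,0.2],[0,0,0],0],
  [[0,0,0],[0,0,0],1],
  [[0,0,0],[0,0,0],1],
  [[0,0,0],[0,0,0],1],
  [[0,0,0],[0,0,0],1],
  [[0,0,0],[0,0,0],1],
  [[0,0,0],[0,0,0],1],
  [[0,0,0],[0,0,0],1],
  [[0,0,0],[0,0,0],1],
  [[0,0,0],[0,0,0],1],
  [[0,0,0],[0,0,0],1],
  [[0,0,0],[0,0,0],1],
  [[0,0,0],[0,0,0],1],
  [[0,0,0],[0,0,0],1],
])

```text
time_s: 14.65
position: [0.5046, -0.1126, 0.0896]
tcp_rot: [[-0.224, 0.975, -0.0], [0.975, 0.224, 0.0], [0.0, -0.0, -1.0]]
force: [-0.4, 0.4, 0.2]
opening: 0.303
grasp_force: 30.0
```

Request:
move_arm([
  [[0,0,-0.5],[0,0,0],1],
  [[0,0,-0.9],[0,0,0],1],
  [[0,0,-1],[0,0,0],1],
  [[0,0,-1],[0,0,0],1],
  [[0,0,-1],[0,0,0],1],
  [[0,0,-1],[0,0,0],1],
  [[0,0,-0.8],[0,0,0],1],
  [[0.96,0.24,0],[0,0,0],1],
  [[0.96,0.24,0],[0,0,0],1],
  [[0.96,0.24,0],[0,0,0],1],
  [[0.96,0.24,0],[0,0,0],1],
  [[0.96,0.24,0],[0,0,0],1],
  [[0.96,0.24,0],[0,0,0],1],
  [[0.96,0.24,0],[0,0,0],1],
])

```text
time_s: 15.82
position: [0.508, 0.0965, 0.2754]
tcp_rot: [[-0.224, 0.975, -0.001], [0.975, 0.224, 0.0], [0.0, -0.001, -1.0]]
force: [0.7, -0.3, -1.0]
opening: 0.301
grasp_force: 30.0
```

Request:
move_arm([
  [[0.96,0.24,0],[0,0,0],1],
  [[0.96,0.24,0],[0,0,0],1],
  [[0.96,0.24,0],[0,0,0],1],
  [[0.96,0.24,0],[0,0,0],1],
  [[0.96,0.24,0],[0,0,0],1],
  [[0.96,0.24,0],[0,0,0],1],
  [[0.96,0.24,0],[0,0,0],1],
  [[0.7,0.2,0],[0,0,0],1],
  [[0,0,0],[0,0,0],1],
  [[0,0,0],[0,0,0],1],
])

```text
time_s: 16.65
position: [0.5131, 0.3255, 0.2749]
tcp_rot: [[-0.226, 0.974, -0.001], [0.974, 0.226, -0.001], [-0.001, -0.001, -1.0]]
force: [0.1, -0.9, -0.8]
opening: 0.303
grasp_force: 30.0
```

```bash
python3 c.py w6
```

```text
16.65 [0.5131 0.3255 0.2749] [[-0.2263  0.9741 -0.0012]
 [ 0.9741  0.2263 -0.0009]
 [-0.0007 -0.0014 -1.    ]] [21.8807 25.8365 81.0674 -0.0262 73.1786  8.8104]
flask_red_a_mid 0.86 [309.904 184.086] [0.5585 0.3297 0.0585]
bin 0.97 [274.904 162.918] [0.5145 0.3375 0.    ]
red [318 187  31  29 618] [332.9223 200.5178] [0.5785 0.3264 0.108 ]
red [ 246  229   54   30 1261] [271.9929 245.6431] [0.5279 0.2629 0.108 ]
red [257 289  30   6 131] [271.9084 290.9084] [0.5402 0.2098 0.108 ]
blue [479 240  57  20 786] [504.7341 249.7786] [0.7753 0.3158 0.108 ]
blue [ 466  289   60   34 1301] [492.7594 305.2659] [0.7893 0.2495 0.108 ]
```

View pics/w6.png

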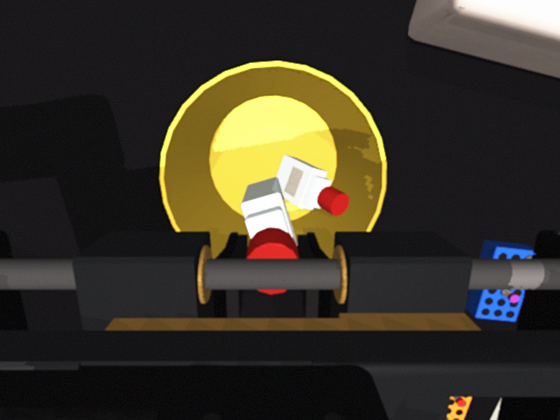

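Request:
move_arm([
  [[0,-0.7,0.3],[0,0,0],1],
  [[0,0,0.9],[0,0,0],1],
  [[0,0,0.9],[0,0,0],1],
  [[0,0,0.9],[0,0,0],1],
  [[0,0,0.7],[0,0,0],1],
  [[0,0,0.5],[0,0,0],1],
  [[0,0,0],[0,0,0],1],
  [[0,0,0],[0,0,0],0],
  [[0,0,0],[0,0,0],0],
  [[0,0,0],[0,0,0],0],
  [[0,0,0],[0,0,0],0],
  [[0,0,0],[0,0,0],0],
  [[0,0,-0.8],[0,0,0],0],
  [[0,0,-0.9],[0,0,0],0],
  [[0,0,-0.9],[0,0,0],0],
  [[0,0,-0.9],[0,0,0],0],
  [[0,0,0],[0,0,0],0],
])

```text
time_s: 18.42
position: [0.4967, 0.3216, 0.2613]
tcp_rot: [[-0.224, 0.974, 0.012], [0.975, 0.224, 0.005], [0.002, 0.013, -1.0]]
force: [1.2, 0.2, 0.3]
opening: 0.955
grasp_force: 0.0
```

```bash
python3 c.py w7
```

```text
18.4167 [0.4967 0.3216 0.2613] [[-0.2241  0.9745  0.0121]
 [ 0.9746  0.224   0.0051]
 [ 0.0022  0.0129 -0.9999]] [22.1077 24.9253 84.986   0.0083 69.3385  9.1565]
flask_red_a_mid 0.96 [324.408 187.908] [0.5602 0.3285 0.0585]
bin 0.93 [284.704 164.808] [0.5142 0.3373 0.    ]
red [250 179  25  27 531] [262.3446 191.8795] [0.49   0.3187 0.108 ]
red [334 188  32  30 668] [349.2111 202.1796] [0.5775 0.3278 0.108 ]
```

View pics/w7.png

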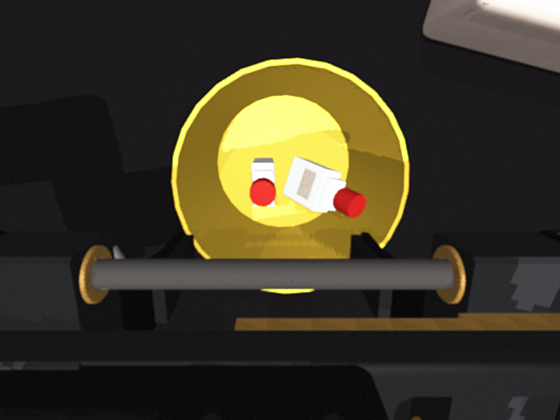

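Request:
move_arm([
  [[-0.9,-0.33,-0.5],[0,0,0],0],
  [[-0.93,-0.33,-0.5],[0,0,0],0],
  [[-0.93,-0.33,-0.5],[0,0,0],0],
  [[-0.93,-0.33,-0.5],[0,0,0],0],
  [[-0.93,-0.33,-0.5],[0,0,0],0],
  [[-0.93,-0.33,-0.5],[0,0,0],0],
  [[-0.93,-0.33,-0.5],[0,0,0],0],
  [[-0.93,-0.33,-0.5],[0,0,0],0],
  [[-0.93,-0.33,-0.5],[0,0,0],0],
  [[-0.93,-0.33,0],[0,0,0],0],
  [[-0.93,-0.33,0],[0,0,0],0],
  [[-0.93,-0.33,0],[0,0,0],0],
  [[-0.93,-0.33,0],[0,0,0],0],
  [[-0.93,-0.33,0],[0,0,0],0],
  [[-0.93,-0.33,0],[0,0,0],0],
  [[-0.93,-0.33,0],[0,0,0],0],
  [[-0.93,-0.33,0],[0,0,0],0],
  [[-0.93,-0.33,0],[0,0,0],0],
])

```text
time_s: 20.27
position: [0.4311, -0.2097, 0.3887]
tcp_rot: [[-0.224, 0.975, -0.001], [0.975, 0.224, 0.001], [0.002, -0.001, -1.0]]
force: [1.0, 0.5, 0.3]
opening: 0.997
grasp_force: 0.0
```

Request:
move_arm([
  [[-0.93,-0.33,0],[0,0,0.057],0],
  [[-0.89,-0.44,0],[0,0,0.057],0],
  [[-0.83,-0.55,0],[0,0,0.057],0],
  [[0,0,0],[0,0,0.057],0],
  [[0,0,0],[0,0,0.057],0],
  [[0,0,0],[0,0,0.057],0],
  [[0,0,0],[0,0,0.057],0],
  [[0,0,0],[0,0,0.057],0],
  [[0,0,0],[0,0,0.057],0],
  [[0,0,0],[0,0,0.057],0],
  [[0,0,0],[0,0,0.057],0],
  [[0,0,0],[0,0,0.057],0],
  [[0,0,0],[0,0,0.057],0],
  [[0,0,0],[0,0,0.057],0],
  [[0,0,0],[0,0,0.057],0],
  [[0,0,0],[0,0,0],0],
])

```text
time_s: 21.6
position: [0.4011, -0.2903, 0.3887]
tcp_rot: [[1.0, 0.004, -0.001], [0.004, -1.0, 0.002], [-0.001, -0.002, -1.0]]
force: [-0.0, 0.2, -0.9]
opening: 1.0
grasp_force: 0.0
```

```bash
python3 c.py w8
```

```text
21.6 [ 0.4011 -0.2903  0.3887] [[ 1.      0.0037 -0.0014]
 [ 0.0037 -1.      0.0016]
 [-0.0014 -0.0016 -1.    ]] [-48.8536  10.4981  86.0826  -0.001   83.5401  40.9322]
flask_blue_mid 0.65 [126.28   17.682] [ 0.6029 -0.0903  0.0585]
flask_green_mid 0.81 [ 82.376 114.114] [ 0.4757 -0.0124  0.0585]
lens 0.88 [418.376 126.21 ] [ 0.461  -0.5054  0.0585]
tray 0.94 [120.4    69.006] [ 0.5455 -0.0494  0.    ]
blue [ 96   0  28  22 448] [110.1585   9.2857] [ 0.5987 -0.0918  0.108 ]
green [ 48 105  27  18 336] [ 61.3304 113.2173] [ 0.4761 -0.0128  0.108 ]
```

View pics/w8.png

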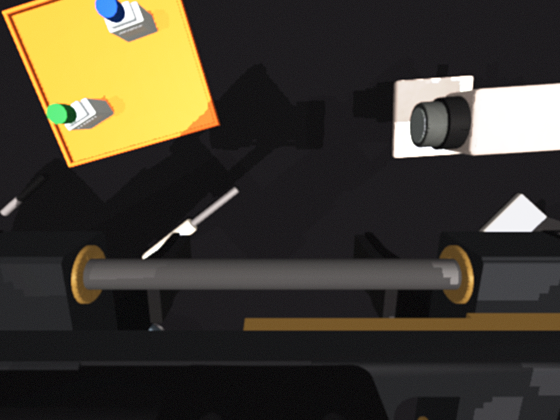

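```bash
cat > fit.py <<'E'
from h import *
from scipy.optimize import minimize
def box(a,b,z0,z1): return [(sx*a/2,sy*b/2,z) for sx in(-1,1) for sy in(-1,1) for z in(z0,z1)]
def cyl(d,z0,z1): return [(d/2*np.cos(u),d/2*np.sin(u),z) for u in np.linspace(0,6.2832,25) for z in(z0,z1)]
PARTS=[box(.025,.05,0,.06),box(.022,.036,.06,.072),cyl(.02,.072,.081),cyl(.027,.081,.105)]
def sil(c,x,y,z,yaw,shape):
    im=np.zeros(shape,np.uint8);R=cv2.Rodrigues(np.array([0,0,np.radians(yaw)]))[0]
    for p in PARTS:
        q=np.float32([proj(c,R@np.array(v)+[x,y,z]) for v in p])
        cv2.fillConvexPoly(im,np.round(cv2.convexHull(q)[:,0]*16).astype(np.int32),255,shift=4,lineType=cv2.LINE_AA)
    return im/255.
def fit(c,mask,roi,x0,z,yaws):
    l,t,r,b=roi; best=None
    f=lambda p: np.abs(sil(c,p[0],p[1],z,p[2]*1000,mask.shape)-mask)[t:b,l:r].sum()
    for w in yaws:
        s=[x0[0],x0[1],w/1000]
        S=[s]+[[s[0]+(.004 if i==0 else 0),s[1]+(.004 if i==1 else 0),s[2]+(.008 if i==2 else 0)] for i in range(3)]
        o=minimize(f,s,method="Nelder-Mead",options=dict(initial_simplex=S))
        if best is None or o.fun<best.fun: best=o
    return best.x*[1,1,1000],best.fun,mask[t:b,l:r].sum()
def wcam(pos,R,c):
    R=np.array(R); M=np.array([[.0013,-.968,-.2511],[1,.001,.0012],[-.0009,-.2511,.968]])
    return dict(eye=np.array(pos)+R@np.array([.0679,-.0004,-.163]),rotation=R@M,mtx=c["mtx"])
E
python3 - <<'E'
from fit import *
np.set_printoptions(precision=4,suppress=True)
w=capture("wrist")
print(w["eye"],wcam(read_state()["position"],read_state()["tcp_rot"],w)["eye"])
c5=wcam([.4954,-.113,.1812],[[-.2228,.9748,-.0096],[.9748,.2229,.0045],[.0066,-.0083,-.9999]],w)
im=cv2.imread("pics/w5.png"); h=cv2.cvtColor(im,cv2.COLOR_BGR2HSV)
m=((h[...,1]<110)|((h[...,0]>95)&(h[...,0]<135))).astype(float)
print("blue w5",fit(c5,m,(350,150,437,232),(.600,-.088),.006,(-20,0,13,30)))
print("green w5",fit(c5,m,(235,25,320,125),(.476,-.01),.006,(-20,0,13,30,45)))
h=cv2.cvtColor(w["img"],cv2.COLOR_RGB2HSV); m8=((h[...,1]<110)|((h[...,0]>45)&(h[...,0]<135))).astype(float)
print("green w8",fit(w,m8,(30,85,125,140),(.476,-.01),.006,(-20,0,13,30,45)))
print("blue w8",fit(w,m8,(85,0,168,50),(.6,-.088),.006,(-20,0,13,30)))
# head edges
g=cv2.cvtColor(w["img"],cv2.COLOR_RGB2GRAY).astype(float); up=[];dn=[]
for x in range(490,558):
    col=g[60:190,x]; d=np.diff(cv2.GaussianBlur(col[:,None],(1,5),0)[:,0]); up.append((x+.5,60+np.argmax(d)+1)); dn.append((x+.5,60+np.argmin(d)+1))
for n,e in(("up",up),("dn",dn)):
    P=np.array([atz(w,np.array(p)/[560,420],.262) for p in e]); k=np.polyfit(P[:,1],P[:,0],1)
    print(n,e[0],e[-1],"yaw dev deg",np.degrees(np.arctan(k[0])),"x at y=-.45",np.polyval(k,-.45),"std",np.std(P[:,0]-np.polyval(k,P[:,1])))
R=[]
for n in("scene","side","wrist"):
    c=capture(n); r=pinpoint(c,"lens")
    if r: R.append(ray(c,r[0]["xy"])); print(n,r[0])
P=tri(R); print("lens",P,[np.linalg.norm(np.cross(P-o,d)) for o,d in R])
E
```

```text
[ 0.4699 -0.2906  0.5525] [ 0.4692 -0.2897  0.5526]
blue w5 (array([ 0.6037, -0.0897, 22.8049]), np.float64(231.88627450980394), np.float64(3496.0))
green w5 (array([ 0.4879, -0.0405, 14.9323]), np.float64(1200.498039215686), np.float64(1047.0))
green w8 (array([ 0.4756, -0.0039, 23.1144]), np.float64(956.1450980392156), np.float64(2216.0))
blue w8 (array([ 0.6037, -0.0863, 11.452 ]), np.float64(146.86666666666667), np.float64(1732.0))
up (490.5, np.int64(89)) (557.5, np.int64(85)) yaw dev deg -4.002553532963156 x at y=-.45 0.49455854345556854 std 0.0002242324029570063
dn (490.5, np.int64(155)) (557.5, np.int64(151)) yaw dev deg -3.8981706190571033 x at y=-.45 0.4384277270843555 std 0.00025889245643585226
scene {'xy': [0.2548, 0.5202], 'confidence': 0.65}
side {'xy': [0.4755, 0.7267], 'confidence': 0.59}
wrist {'xy': [0.7473, 0.2995], 'confidence': 0.69}
lens [ 0.4657 -0.4264  0.239 ] [np.float64(0.0034668067850098603), np.float64(0.0025571926391555026), np.float64(0.001302590462356119)]
```

Request:
move_arm([
  [[0.57,-0.87,0.2],[0,0,0],0],
  [[0.57,-0.87,0.6],[0,0,0],0],
  [[0.57,-0.87,0.6],[0,0,0],0],
  [[0.57,-0.87,0.6],[0,0,0],0],
  [[0.57,-0.87,0.6],[0,0,0],0],
  [[0.57,-0.87,0.6],[0,0,0],0],
  [[0.57,-0.87,0.6],[0,0,0],0],
  [[0,0,0.6],[0,0,-0.055],0],
  [[0,0,0.6],[0,0,-0.055],0],
  [[0,0,0.3],[0,0,0],0],
  [[0,0,0],[0,0,0],0],
  [[0,0,0],[0,0,0],0],
  [[0,0,0],[0,0,0],0],
])

```text
time_s: 23.38
position: [0.5207, -0.1079, 0.2317]
tcp_rot: [[0.973, 0.232, 0.002], [0.232, -0.973, -0.001], [0.002, 0.001, -1.0]]
force: [0.1, 0.0, -0.0]
opening: 0.997
grasp_force: 0.0
```

Run:
```python
from fit import *
np.set_printoptions(precision=4,suppress=True)
s=read_state(); print(s["time_s"],s["position"],s["tcp_rot"],s["joint_positions"])
for k in range(2):
    w=capture("wrist"); h=cv2.cvtColor(w["img"],cv2.COLOR_RGB2HSV); m=((h[...,1]<110)|((h[...,0]>95)&(h[...,0]<135))).astype(float)
    a=proj(w,(.602,-.087,.006));b=proj(w,(.602,-.087,.111)); L=np.minimum(a,b)-50;U=np.maximum(a,b)+50
    roi=tuple(int(v) for v in(max(L[0],0),max(L[1],0),min(U[0],560),min(U[1],228)))
    print(roi,fit(w,m,roi,(.602,-.087),.006,(5,15,25)))
    r=pinpoint(w,"lens"); print(r[:1])
cv2.imwrite("pics/w9.png",w["img"][:,:,::-1])
v=w["img"].copy(); q=[]
```

```text
23.3833 [ 0.5207 -0.1079  0.2317] [[ 0.9728  0.2317  0.002 ]
 [ 0.2317 -0.9728 -0.0009]
 [ 0.0018  0.0013 -1.    ]] [-23.7566  22.3372  94.9383   0.      62.5968  52.8452]
(219, 50, 320, 156) (array([ 0.602 , -0.0888, 18.2206]), np.float64(93.34901960784313), np.float64(1556.0))
[]
(219, 50, 320, 156) (array([ 0.6019, -0.0888, 18.2992]), np.float64(91.61176470588235), np.float64(1554.0))
[]
```

Request:
move_arm([
  [[0.9,0,0],[0,0,0],0],
  [[0.94,0,0],[0,0,0],0],
  [[0.94,0,0],[0,0,0],0],
  [[0,0,0.9],[0,0,0],0],
  [[0,0,0.9],[0,0,0],0],
  [[0,0,0.9],[0,0,0],0],
  [[0,0,0.9],[0,0,0],0],
  [[0,0,0.7],[0,0,0],0],
  [[0,0,0.4],[0,0,0],0],
  [[0,0,0.16],[0,0,0],0],
  [[0,0,0],[0,0,0],0],
])

```text
time_s: 24.5
position: [0.6008, -0.0877, 0.0843]
tcp_rot: [[0.972, 0.234, -0.001], [0.234, -0.972, 0.0], [-0.001, -0.001, -1.0]]
force: [-0.4, 0.3, 0.1]
opening: 0.998
grasp_force: 0.0
```

Request:
move_arm([
  [[0,0,0],[0,0,0],1],
  [[0,0,0],[0,0,0],1],
  [[0,0,0],[0,0,0],1],
  [[0,0,0],[0,0,0],1],
  [[0,0,0],[0,0,0],1],
  [[0,0,0],[0,0,0],1],
  [[0,0,0],[0,0,0],1],
  [[0,0,0],[0,0,0],1],
  [[0,0,0],[0,0,0],1],
  [[0,0,0],[0,0,0],1],
  [[0,0,0],[0,0,0],1],
  [[0,0,0],[0,0,0],1],
  [[0,0,0],[0,0,0],1],
  [[0,0,0],[0,0,0],1],
])

```text
time_s: 25.67
position: [0.601, -0.0876, 0.0848]
tcp_rot: [[0.972, 0.234, -0.0], [0.234, -0.972, 0.0], [-0.0, -0.0, -1.0]]
force: [-1.0, -0.6, -1.3]
opening: 0.302
grasp_force: 30.0
```

```bash
python3 -c "
from h import *
s=read_state();print(s['position'],s['tcp_rot'],s['opening'],s['grasp_force'],s['joint_positions'])"
```

```text
[ 0.60100406 -0.08761048  0.08478202] [[ 9.72225450e-01  2.34046296e-01 -8.14956604e-05]
 [ 2.34046297e-01 -9.72225453e-01  3.01138816e-06]
 [-7.85273511e-05 -2.20015057e-05 -9.99999997e-01]] 0.302114904481385 29.98929727356881 [-1.88236265e+01  3.91693631e+01  9.09918102e+01 -1.75757338e-03
  4.98433020e+01  5.76420951e+01]
```

Request:
move_arm([
  [[0,0,-0.4],[0,0,0],1],
  [[0,0,-0.8],[0,0,0],1],
  [[0,0,-0.9],[0,0,0],1],
  [[0,0,-0.9],[0,0,0],1],
  [[0,0,-0.9],[0,0,0],1],
  [[0,0,-0.9],[0,0,0],1],
  [[0,0,-0.7],[0,0,0],1],
  [[0,0,-0.4],[0,0,0],1],
  [[0,0,0],[0,0,0],1],
  [[0,0,0],[0,0,0],1],
  [[0,0,0],[0,0,0],1],
])

```text
time_s: 26.58
position: [0.6001, -0.0873, 0.261]
tcp_rot: [[0.972, 0.234, -0.002], [0.234, -0.972, 0.001], [-0.002, -0.001, -1.0]]
force: [0.2, 0.7, -1.9]
opening: 0.305
grasp_force: 30.0
```

```bash
cat > held.py <<'E'
from fit import *
import sys
np.set_printoptions(precision=4,suppress=True)
s=read_state(); p=s["position"];R=np.array(s["tcp_rot"]);ty=np.degrees(np.arctan2(R[1,0],R[0,0]))
w=capture("wrist");cv2.imwrite("pics/held.png",w["img"][:,:,::-1]); h=cv2.cvtColor(w["img"],cv2.COLOR_RGB2HSV)
print(s["time_s"],p,ty,[ (int(h[y,x,0]),int(h[y,x,1]),int(h[y,x,2])) for y,x in((195,285),(215,280),(235,272),(195,310))])
z=p[2]-.0788
m=((h[...,1]<110)&(h[...,2]>70)).astype(float)
for yw in(0,5,10):
    im=sil(w,p[0],p[1],z,ty+yw,m.shape); ys,xs=np.nonzero(im); print(yw,xs.min(),xs.max(),ys.min())
print(np.argwhere(m[:228,200:345]).min(0)+[0,200],np.argwhere(m[:228,200:345]).max(0)+[0,200])
best=[]
for dz in(-.004,0,.004):
    r=fit(w,m,(225,160,330,230),p[:2],z+dz,(ty-5,ty+5,ty+12)); print(dz,r,"rel yaw",r[0][2]-ty)
E
python3 held.py
```

```text
26.5833 [ 0.6001 -0.0873  0.261 ] 13.536715528742029 [(17, 96, 223), (38, 19, 160), (111, 197, 109), (28, 142, 255)]
0 227 315 194
5 226 315 192
10 224 317 189
[194 229] [227 314]
-0.004 (array([ 0.5984, -0.0888, 18.2656]), np.float64(64.19607843137254), np.float64(2608.0)) rel yaw 4.728931003440035
0 (array([ 0.5993, -0.0885, 18.3085]), np.float64(81.74117647058823), np.float64(2608.0)) rel yaw 4.771786990278095
0.004 (array([ 0.6001, -0.0879, 18.3751]), np.float64(122.30196078431372), np.float64(2608.0)) rel yaw 4.838434014365074
```

Request:
move_arm([
  [[0,0,0],[0,0,-0.04],1],
  [[0,0,0],[0,0,-0.055],1],
  [[0,0,0],[0,0,-0.055],1],
  [[0,0,0],[0,0,-0.055],1],
  [[0,0,0],[0,0,-0.055],1],
  [[0,0,0],[0,0,-0.055],1],
  [[0,0,0],[0,0,-0.055],1],
  [[0,0,0],[0,0,-0.055],1],
  [[0,0,0],[0,0,-0.055],1],
  [[0,0,0],[0,0,-0.055],1],
  [[0,0,0],[0,0,-0.055],1],
  [[0,0,0],[0,0,-0.04],1],
  [[-0.4,-0.25,0],[0,0,0],1],
  [[-0.8,-0.5,0],[0,0,0],1],
  [[-0.8,-0.5,0],[0,0,0],1],
  [[-0.8,-0.5,0],[0,0,0],1],
  [[-0.8,-0.5,0],[0,0,0],1],
  [[0,0,0],[0,0,0],1],
  [[0,0,0],[0,0,0],1],
])

```text
time_s: 28.22
position: [0.5303, -0.1961, 0.261]
tcp_rot: [[0.02, 1.0, -0.002], [1.0, -0.02, 0.001], [0.001, -0.002, -1.0]]
force: [1.1, -0.5, -2.1]
opening: 0.301
grasp_force: 30.0
```

```bash
python3 held.py
```

```text
28.2167 [ 0.5303 -0.1961  0.261 ] 88.82539252751786 [(90, 9, 117), (83, 8, 133), (111, 203, 94), (165, 24, 21)]
0 227 315 194
5 226 315 191
10 225 317 189
[  0 200] [227 315]
-0.004 (array([ 0.5311, -0.1977, 93.3178]), np.float64(57.74901960784314), np.float64(2720.0)) rel yaw 4.492435744610162
0 (array([ 0.5311, -0.1969, 93.6306]), np.float64(60.28235294117647), np.float64(2720.0)) rel yaw 4.805166598136452
0.004 (array([ 0.5309, -0.196 , 93.4484]), np.float64(97.62352941176471), np.float64(2720.0)) rel yaw 4.623022141903434
```

Request:
move_arm([
  [[-0.5,-0.3,0],[0,0,-0.003],1],
  [[-0.8,-0.5,0],[0,0,0],1],
  [[-0.8,-0.5,0],[0,0,0],1],
  [[-0.7,-0.45,0],[0,0,0],1],
  [[-0.5,-0.35,0],[0,0,0],1],
  [[-0.3,-0.2,-0.03],[0,0,0],1],
  [[-0.15,-0.06,0],[0,0,0],1],
  [[0,0,0],[0,0,0],1],
  [[0,0,0],[0,0,0],1],
  [[0,0,0],[0,0,0],1],
])

```text
time_s: 29.1
position: [0.4606, -0.3053, 0.2626]
tcp_rot: [[0.008, 1.0, 0.0], [1.0, -0.008, 0.001], [0.001, 0.0, -1.0]]
force: [0.3, -0.2, -0.7]
opening: 0.303
grasp_force: 30.0
```

```bash
python3 held.py
python3 - <<'E'
from fit import *
np.set_printoptions(precision=4,suppress=True)
cs={n:capture(n) for n in("scene","side")}; out=[]
R={"lens":[],"flask_blue_mid":[]}
for k in range(3):
  for n in cs:
    c=capture(n)
    for l in R:
        r=pinpoint(c,l)
        if r: R[l].append(ray(c,r[0]["xy"]))
for l in R: print(l,len(R[l]),tri(R[l]))
s=read_state()["position"]; d=np.array([.069,-.9976,0]); sd=np.array([.9976,.069,0]); L=np.array([.465,-.427,.2355])
for n,ctr,hw in(("scene",L,60),("side",L,60)):
    c=cs[n]; im=c["img"][:,:,::-1]; S=5
    p0=np.round(proj(c,L)).astype(int)-[35,55]; p0=np.clip(p0,0,[560-80,420-110]); crop=cv2.resize(im[p0[1]:p0[1]+110,p0[0]:p0[0]+80],None,fx=S,fy=S,interpolation=cv2.INTER_CUBIC)
    def pt(P): return tuple(int(v) for v in (proj(c,P)-p0+.0)*S)
    # head top/bottom side edges and flask outline
    for u in(-.028,.028):
        for v in(-.028,.028): cv2.line(crop,pt(L+d*.03+sd*u+[0,0,v]),pt(L+d*.11+sd*u+[0,0,v]),(0,255,0),1)
    cv2.circle(crop,pt(L),3,(255,0,255),-1); cv2.circle(crop,pt(L-.12*d),3,(0,255,255),-1)
    m=(sil(c,s[0],s[1],s[2]-.0788,93.95,im.shape[:2])*255).astype(np.uint8)[p0[1]:p0[1]+110,p0[0]:p0[0]+80]
    k,_=cv2.findContours((cv2.resize(m,None,fx=S,fy=S)>127).astype(np.uint8),0,1); cv2.drawContours(crop,k,-1,(255,0,255),1)
    out.append(crop)
cv2.imwrite("pics/final.png",np.hstack(out))
E
```

```text
29.1 [ 0.4606 -0.3053  0.2626] 89.56342725528943 [(78, 10, 122), (80, 11, 140), (111, 205, 91), (30, 27, 19)]
0 227 315 194
5 226 315 191
10 225 317 188
[193 228] [227 315]
-0.004 (array([ 0.4615, -0.3068, 93.7513]), np.float64(60.619607843137246), np.float64(2723.0)) rel yaw 4.187859282748775
0 (array([ 0.4614, -0.306 , 93.9929]), np.float64(65.43921568627451), np.float64(2723.0)) rel yaw 4.429452383948416
0.004 (array([ 0.4611, -0.3051, 94.1726]), np.float64(101.10588235294118), np.float64(2723.0)) rel yaw 4.609201522993743
lens 6 [ 0.4647 -0.4216  0.2322]
flask_blue_mid 5 [ 0.4569 -0.3045  0.2344]
```

View pics/final.png

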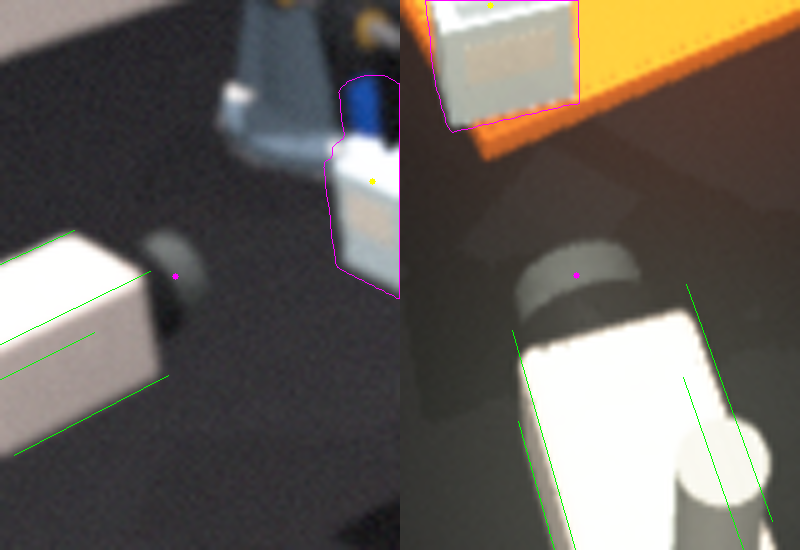

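Request:
move_arm([
  [[0.03,-0.07,0.04],[0,0,0],1],
  [[0,0,0],[0,0,0],1],
  [[0,0,0],[0,0,0],1],
  [[0,0,0],[0,0,0],1],
  [[0,0,0],[0,0,0],1],
  [[0,0,0],[0,0,0],1],
  [[0,0,0],[0,0,0],1],
  [[0,0,0],[0,0,0],1],
])

```text
time_s: 30.82
position: [0.4579, -0.3055, 0.2616]
tcp_rot: [[0.009, 1.0, 0.0], [1.0, -0.009, -0.0], [-0.0, 0.0, -1.0]]
force: [-0.3, -0.5, -0.5]
opening: 0.302
grasp_force: 30.0
```

```bash
python3 -c "
from h import *
s=read_state();print(s['position'],max(abs(np.array(s['qvel']))),s['grasp_force']);print(hand_in())"
```

```text
[ 0.4579424  -0.30550361  0.26156497] 0.11076129685239193 29.991377550177276
the job is handed in; nothing more can be done
None
```

I handed the job in at about 31 s: both red-capped flasks are in the tub, the green one was left on the tray, and the blue one is held upright 12 cm in front of the lens with a broad face square to it, within about 3 mm by my measurements.

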